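# Clamp a valve body for its leak test through the guard window

### The job

Get the valve body in the guarded leak-test station ready for its test: push the clear shutter fully open by its lip, reach down through the guard window and press the clamp lever until it snaps over and stays down with the seal on the valve body, then come back out and push the shutter fully shut. Touch only the shutter and the lever, with nothing but the fingers: keep clear of the guard's frame and rails, and leave the valve body and the things round the station where they stand.

Things in the scene. Friction and masses are not known exactly. Their poses are not given: they have to be found in the camera images.
- station: Leak-test station for one valve: an aluminium bed plate 272 x 244 x 12 mm carrying everything below, fixed to the worktop. Origin: on the worktop under the middle of the station; its x axis points away from the robot side (to the back), y to its left, z up. All positions called 'station' below are in this frame, mm.
- guard: The station's guard: a box with clear walls, 268 x 242 mm, from the bed plate up to a grey sheet top (underside z 198, top face z 201 station). The top has one rectangular access window, 110 (x) by 90 mm (y), at station x -105..5, y 10..100. Two aluminium rails along y carry the shutter: at station x -115..-102 and 2..15, up to z 209. Same origin and axes as the station. Must not be touched.
- window (a point): Centre of the guard's window, in the plane of the sheet top's upper face (station -50, 55, 201 mm).
- shutter (a joint): Clear sliding shutter, plate 112 x 98 x 3 mm, upper face at station z 206, running in the rails along station -y (to the right). Value in m: 0 = fully shut (window covered, against its stop), 0.100 = fully open (against its stop, parked on the sheet top to the right of the window). It stays where left and slides with about 2 N.
- lip (a point): Middle of the shutter's bent-up aluminium lip, an upright tab 30 mm long (station x), 3 mm thick (y; 6 mm at its rounded top edge), from the plate (z 206) up to z 233 station; the point is at z 218. It stands 6 mm in from the shutter's right edge and moves with the shutter: station y +12 mm when shut, -88 mm when open. Push on its left side to open, on its right side to shut.
- lever (a joint): Toggle clamp lever inside the guard, below the window, hinged about the station's y axis at station (36, 55, 147) mm and reaching 121 mm from the hinge towards the robot side (-x). Value in rad: 0 = raised (0.36 rad above level, end just under the window), grows as it is pressed down, 0.36 = level, against its stop. A spring lifts it again if let go before 0.30 (dead centre); past that it snaps to the stop and stays. Needs 3 to 6 N downward at the grip.
- grip_top (a point): Top of the lever's pale plastic grip where it is to be pressed, 96 mm from the hinge, 25 mm from the lever's end, on its middle line. The grip is 20 mm wide (y), 16 mm thick, 64 mm long. The point is at station (-51, 55, 188) mm with the lever raised and (-60, 55, 155) mm with it locked down.
- seal: Sprung round seal on the clamp's arm, 54 mm across, rubber face down; origin at the centre of its rubber face. Hangs about 15 mm above the valve body's mouth with the lever raised; with the lever locked down it presses on the mouth with about 6 N.
- valve: The cast valve body under test, 72 x 89 x 106 mm with an orange ring, loose in the nest inside the guard behind the lever. Origin at the centre of its underside, station (100, 48, 12) mm, axes as the station's.
- next_valve: Bystander: valve body of the same kind, 72 x 89 x 106 mm, standing on the worktop to the left of the station. Origin: centre of its underside.
- grease_tub: Bystander: round tub with a yellow screw lid, 66 mm across, 42 high, at the left in front of the station. Origin: centre of its underside.
- hex_key: Bystander: black hex key lying flat, 35 x 113 x 7 mm, in front of the station. Origin: centre of its underside.
- paint_marker: Bystander: white paint marker with black cap, 13 x 128 mm, lying in front of the station. Origin: centre of its underside.

How it is judged:
By the outcome, as a careful person would: the job done as asked, in the order asked, and still so for the second after the job is handed in, with the robot touching nothing.
It also fails if it takes over 54 s, if anything falls off the work surface, if the arm or the gripper's body presses on something with over 40 N, if the wrist force passes 120 N, or if a joint passes its speed limit or range.

### The arm

A 7-joint arm with a two-finger parallel gripper is mounted at the origin on a cart in front of the work surface, level with it; the furniture and walls round the work are solid. World frame = base frame: x ahead of the robot, y to its left, z up, the work surface at z = 0. Lengths are in m, angles in degrees, forces in N, time in s.
With the tool pointing down it reaches from about 0.35 to 0.9 m from the base axis. Payload 7.2 kg.
Tool frame: the origin (TCP) lies between the finger pads; the fingertips stand 22 mm ahead of it and the grasp point (between the pads) lies 3 mm ahead of it; z points along the fingers, y is the direction in which the jaws open and shut (so a half turn about z gives the same grasp; the last joint's range is limited). The gripper opens to 85 mm and grips with 20 to 120 N. Pads are 22 mm wide; open, the fingers measure 114 mm over their backs; the gripper's body (76 mm by 85 mm) begins 54 mm behind the grasp point. The pads swing forward as they close: fully open they stand 13 mm farther back than shut.
Start: joints at [70.692, 23.554, -0.728, 91.456, 0.321, 64.991, -4.71], TCP at [0.166, -0.603, 0.253] pointing down, gripper open.
Joint ranges: [-169.25, 169.25], [-16.82, 113.86], [-84.01, 82.57], [7.8, 145.47], [-59.2, 239.2], [7.22, 106.19], [-163.78, 163.78]. Speed limits (degrees/s): [136.94, 136.94, 172.46, 172.46, 180, 180, 180].

### API

Orientations are given as [roll, pitch, yaw] about the fixed x, y, z axes, in that order (R = Rz(yaw) Ry(pitch) Rx(roll)).
In Python, from bench import ctrl gives the robot as it stands. Calls block until the motion is done:
- ctrl.reach(position, orientation): joint-space move of the TCP to a pose.
- ctrl.movel(position, velocity=0.15, orientation=None): straight line of the TCP; orientation=None keeps the orientation; velocity is the mean speed in m/s.
- ctrl.set_joints(angles): joint-space move.
- ctrl.command_gripper(opening, strength=None): opening from 0.0 (shut) to 1.0 (fully open); strength is the grip in N (None keeps the last); returns when the fingers have stopped.
- ctrl.wait(seconds).
- ctrl.solve_ik(position, orientation): joint angles nearest the present ones, or None.
- ctrl.state(): the state.
- ctrl.grab_frame(name): name is "scene" or "top"; returns a dict with "frame" (480x640x3 uint8, blue, green, red), "fx", "fy", "cx", "cy" (pixels), "dist" ([k1, k2, p1, p2, k3] as OpenCV has them; the pictures are not rectified), "world_to_cam" (4x4, takes a point from world to camera coordinates). Camera axes: x right, y down, z forward; pixel columns grow to the right and rows downward; lengths in m; the calibration is good to about 2 mm. A picture is of the moment at which its call begins. There is no depth.
A pose or a line that the arm cannot do raises ctrl.Unreachable and nothing moves.
- ctrl.job_done(): hands the job in, once; it reports no verdict.
The state is a dict: "time": time; "joints": joint angles; "joint_vel": joint speeds; "joint_torque": joint torques, N m; "tcp_pos": TCP position; "ee_rot": TCP orientation; "contact_force": force on the tool from outside, world axes, zero at the start; "moment": the same for the moment, N m; "finger_gap": opening from 0.0 (shut) to 1.0 (fully open).
Only numpy, scipy, OpenCV 4.12 (cv2) and the standard library are available. Lean on these libraries where they do the work, as an engineer would, in place of code of your own. Each camera call takes 0.05 s, during which the arm holds its last target.

## Working session

There is one attempt and no reset: what is moved stays moved. The work goes in short steps, each a Python script; the robot and the scene stay as the last script left them, time stands still between calls to the robot, and variables do not carry over. Pictures are saved under pics/ and viewed, and the job is handed in when it is done.

```bash
mkdir -p pics; ls
python3 - <<'E'
from bench import ctrl
import cv2,json
s=ctrl.state();print(s)
for n in("scene","top"):
    f=ctrl.grab_frame(n);cv2.imwrite(f"pics/{n}0.png",f["frame"])
    print(n,{k:v for k,v in f.items() if k!="frame"})
E
```

```text
pics
{'time': 0.0, 'joints': array([70.69302224, 23.60246208, -0.72964626, 91.50682237,  0.32144014,
       64.99054124, -4.71100851]), 'joint_vel': array([ 0.06804065,  0.0179376 , -0.01869379, -0.04967503,  0.09299557,
       -0.0718654 , -0.00437298]), 'joint_torque': array([ 1.06754567e-04, -6.00628066e+01,  6.82110563e-01, -2.99407893e+01,
        1.37905777e-02,  1.05998316e-02, -1.81778518e-05]), 'tcp_pos': array([ 0.16580665, -0.60209863,  0.25240653]), 'ee_rot': array([-1.79902471e+02,  6.96702294e-03,  1.54009826e+01]), 'contact_force': array([ 0.68318257,  0.06379131, -0.12698181]), 'moment': array([ 0.06580495, -0.07000263,  0.00298947]), 'finger_gap': 0.9998730465404208}
scene {'fx': 444.02804986230973, 'fy': 444.02804986230973, 'cx': 319.7802125205179, 'cy': 245.84649224068812, 'dist': array([-0.06356602,  0.        ,  0.        ,  0.        ,  0.        ]), 'world_to_cam': array([[-0.9997218 ,  0.02325538, -0.00393756,  0.54050784],
       [ 0.01494789,  0.49554806, -0.86845189,  0.20955964],
       [-0.01824493, -0.86826914, -0.49575782,  0.78204611],
       [ 0.        ,  0.        ,  0.        ,  1.        ]])}
top {'fx': 440.829714826603, 'fy': 440.829714826603, 'cx': 330.49107521468636, 'cy': 242.1993168880619, 'dist': array([-0.10903661,  0.        ,  0.        ,  0.        ,  0.        ]), 'world_to_cam': array([[-0.09469759, -0.99547246, -0.00818221, -0.11548825],
       [-0.77532963,  0.07890614, -0.62660816,  0.533345  ],
       [ 0.62441679, -0.05299437, -0.77929152,  0.60407257],
       [ 0.        ,  0.        ,  0.        ,  1.        ]])}
```

View pics/scene0.png

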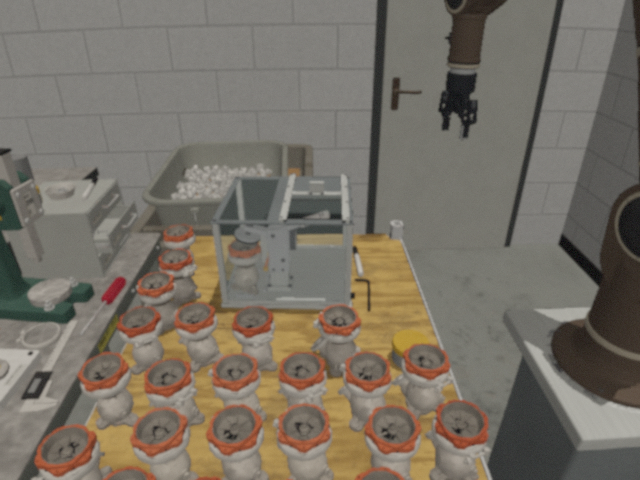

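View pics/top0.png

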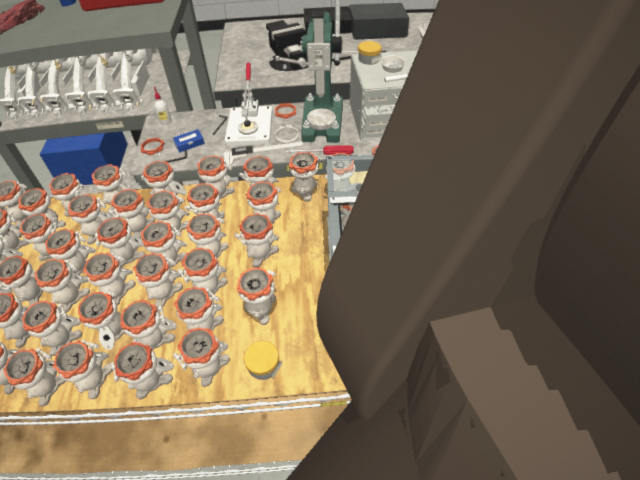

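```bash
cat > h.py <<'E'
from bench import ctrl
import cv2, numpy as np
def K(f): return np.array([[f["fx"],0,f["cx"]],[0,f["fy"],f["cy"]],[0,0,1]])
def cam(f):
    T=f["world_to_cam"];R=T[:3,:3];return -R.T@T[:3,3],R
def plane(f,uv,z):
    uv=np.array(uv,float).reshape(-1,1,2)
    p=cv2.undistortPoints(uv,K(f),f["dist"]).reshape(-1,2)
    c,R=cam(f);d=np.c_[p,np.ones(len(p))]@R
    return c+d*((z-c[2])/d[:,2])[:,None]
def proj(f,P):
    T=f["world_to_cam"];r,_=cv2.Rodrigues(T[:3,:3])
    return cv2.projectPoints(np.array(P,float).reshape(-1,1,3),r,T[:3,3],K(f),f["dist"])[0].reshape(-1,2)
def crop(f,x0,x1,y0,y1,name,s=4):
    cv2.imwrite(name,cv2.resize(f["frame"][y0:y1,x0:x1],None,fx=s,fy=s,interpolation=cv2.INTER_CUBIC))
E
python3 - <<'E'
from h import *
for n in("scene","top"):
    f=ctrl.grab_frame(n);print(n,cam(f)[0],cam(f)[1][2])
    if n=="scene":
        crop(f,200,400,160,310,"pics/sc1.png")
        print(plane(f,[(284,177),(350,180),(353,221),(220,220)],.2), plane(f,[(222,306),(350,305)],0.012))
E
```

```text
scene [0.55149338 0.56260992 0.57182622] [-0.01824493 -0.86826914 -0.49575782]
[[ 0.61352777 -0.41421442  0.2       ]
 [ 0.46171275 -0.38999519  0.2       ]
 [ 0.47344561 -0.18055555  0.2       ]
 [ 0.72421377 -0.19290708  0.2       ]] [[ 0.73859408 -0.17341242  0.012     ]
 [ 0.47428594 -0.16984853  0.012     ]]
top [ 0.02538867 -0.12503712  0.80400201] [ 0.62441679 -0.05299437 -0.77929152]
```

View pics/sc1.png

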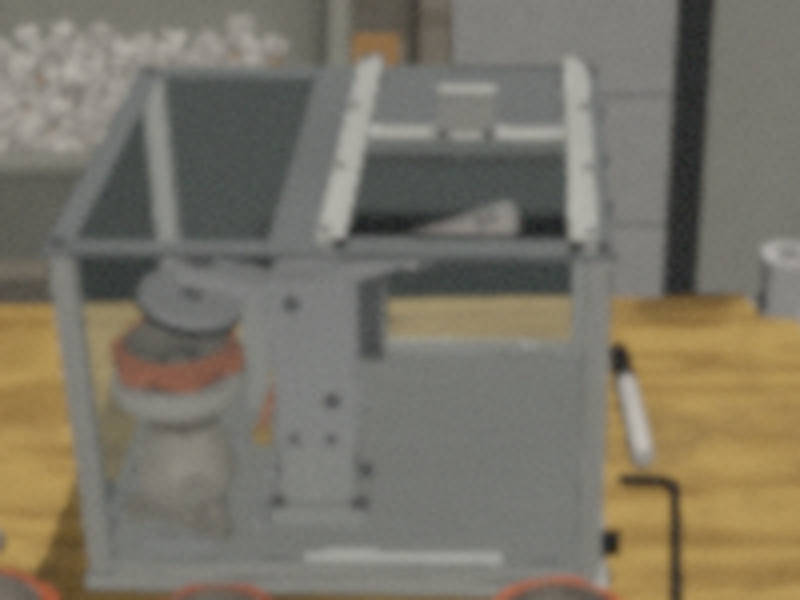

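Run:
```python
from h import *
ctrl.movel([0.166,-0.603,0.42],0.3)
print(ctrl.state()["time"])
o=[180,0,90]
for yaw in(90,0,15,60,-30): print(yaw,ctrl.solve_ik([0.40,0.25,0.45],[180,0,yaw]),ctrl.solve_ik([0.55,-0.3,0.40],[180,0,yaw]))
```

```text
0.9083
90 [ 17.29808671   8.0172434  -61.07933056  90.14369084   7.029323
  85.98996838 -44.03645226] [ 41.7743885   21.35097032 -25.41512276  76.92342485   9.04443199
  83.70815938  16.90331835]
0 [ -48.56483147    1.43131168   11.03394774   93.54939636   -0.27493929
   85.0457973  -127.51049821] [ 33.69372964  20.0262975  -13.52372613  77.53927436   4.62812326
  82.96998209 -69.60741223]
15 [-3.71838165e+01  2.00916842e+00 -7.32038991e-01  9.29121738e+01
  2.57591205e-02  8.50788221e+01 -1.12917615e+02] [ 33.58004343  20.01243657 -13.35987108  77.54801568   4.56999449
  82.96193343 -54.56072123]
60 [  7.39478691   5.90554187 -48.93673344  90.54512784   4.4625708
  85.5811313  -71.73540846] [ 38.47180689  20.72377142 -20.4879952   77.17351287   7.16294132
  83.36333976 -11.62330354]
-30 [ -71.29932154    0.33879306   34.22894984   94.69061625   -0.19129017
   85.02929737 -157.05426289] [ 31.10484246  19.73996477  -9.80911823  77.73859085   3.32495564
  82.80018205 -98.55527306]
```

Run:
```python
from h import *
q=ctrl.state()["joints"]; q[0]=-30
ctrl.set_joints(q)
ctrl.command_gripper(0)
s=ctrl.state();print(s["time"],s["tcp_pos"],s["ee_rot"],s["finger_gap"])
f=ctrl.grab_frame("top");cv2.imwrite("pics/top1.png",f["frame"]);import pickle;pickle.dump(f,open("top1.pkl","wb"))
f=ctrl.grab_frame("scene");pickle.dump(f,open("scene1.pkl","wb"));cv2.imwrite("pics/scene1.png",f["frame"])
```

```text
5.025 [0.56389093 0.27009697 0.41975309] [-1.79991673e+02 -2.33424359e-03  1.15603143e+02] -0.0001893943191886387
```

View pics/top1.png

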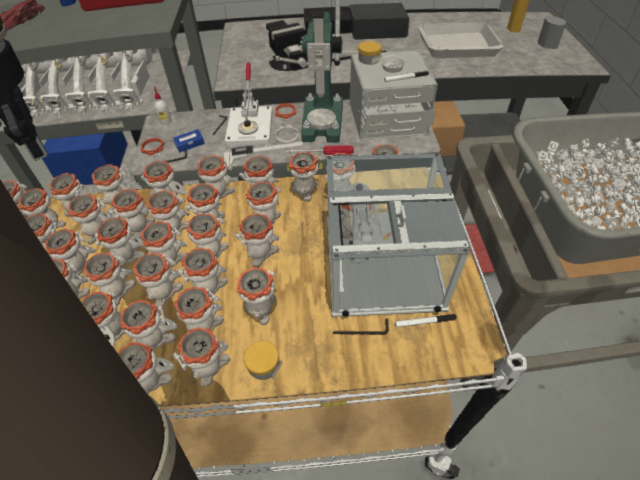

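Run:
```python
from h import *;import pickle
f=pickle.load(open("top1.pkl","rb"))
crop(f,320,480,145,265,"pics/t1c.png",5)
```

```text
(no output)
```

View pics/t1c.png

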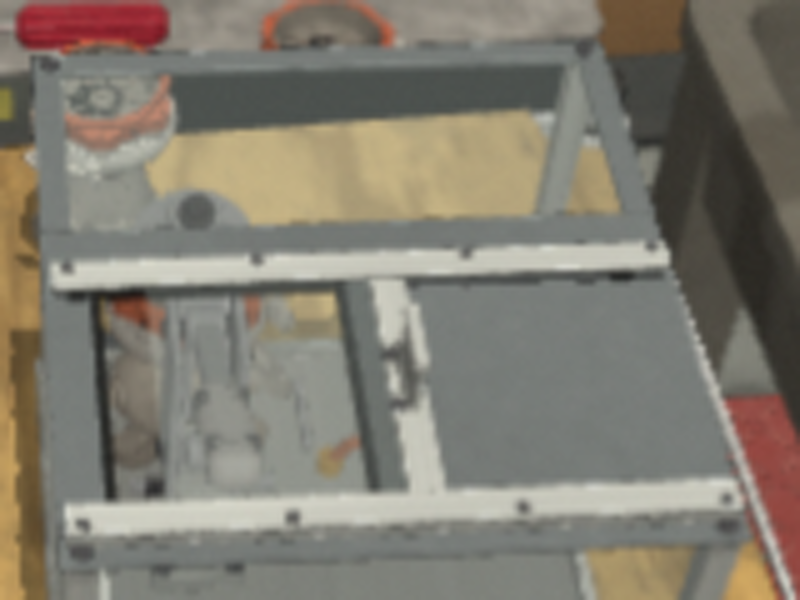

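Run:
```python
from h import *;import pickle
f=pickle.load(open("top1.pkl","rb"))
def P(name,pts,z):
    p=plane(f,[(320+(u+.5)/5-.5,145+(v+.5)/5-.5) for u,v in pts],z)
    d=p[-1]-p[0];print(name,(p[:,:2]*1000).round(1).tolist(),"len",round(np.hypot(*d[:2])*1000,1),"dir",np.degrees(np.arctan2(d[1],d[0])).round(2))
P("front rail back edge x-102",[(65,508),(738,480)],.209)
P("front rail front edge x-115",[(67,533),(742,505)],.209)
P("back rail back edge x15",[(50,262),(665,240)],.209)
P("win left y100",[(97,295),(107,495)],.201)
P("win right y10",[(342,290),(375,490)],.201)
P("sheet corners fl,bl,br,fr",[(62,565),(36,58),(592,42),(748,535)],.201)
P("lip top",[(392,300),(418,308),(422,375),(400,400)],.233)
P("lip base",[(385,345),(412,402)],.206)
f=pickle.load(open("scene1.pkl","rb"))
crop(f,200,400,160,310,"pics/sc2.png")
P2=lambda n,pts,z:print(n,(plane(f,[(200+(u+.5)/4-.5,160+(v+.5)/4-.5) for u,v in pts],z)[:,:2]*1000).round(1).tolist())
P2("lip top",[(440,85),(497,85)],.233)
P2("frame front L corner (sheet y121): back, front",[(50,245),(610,248)],.201)
P2("rails at left end: back outer, back in, front in, front out",[(318,238),(345,238),(570,243),(597,243)],.209)
P2("rails far: ",[(357,60),(382,60),(565,60),(587,60)],.209)
```

```text
front rail back edge x-102 [[493.0, -168.3], [481.5, -403.9]] len 235.9 dir -92.79
front rail front edge x-115 [[482.1, -167.9], [470.5, -402.1]] len 234.5 dir -92.85
back rail back edge x15 [[611.4, -174.2], [600.0, -410.2]] len 236.3 dir -92.77
win left y100 [[600.1, -190.9], [503.6, -184.0]] len 96.8 dir 175.94
win right y10 [[593.4, -283.6], [496.3, -277.9]] len 97.3 dir 176.67
sheet corners fl,bl,br,fr [[474.7, -165.4], [739.2, -180.2], [726.9, -415.6], [463.2, -404.0]] len 238.9 dir -92.75
lip top [[556.6, -292.1], [551.8, -300.6], [520.1, -295.6], [509.5, -285.8]] len 47.5 dir 172.31
lip base [[559.4, -293.1], [531.1, -297.5]] len 28.7 dir -171.11
lip top [[553.8, -303.2], [524.2, -302.2]]
frame front L corner (sheet y121): back, front [[738.1, -187.7], [475.5, -176.0]]
rails at left end: back outer, back in, front in, front out [[610.8, -174.6], [598.4, -174.1], [495.0, -165.7], [482.7, -165.4]]
rails far:  [[601.5, -405.4], [587.1, -404.8], [482.0, -401.3], [469.4, -400.9]]
```

Run:
```python
from h import *;import pickle
f=pickle.load(open("top1.pkl","rb"));g=pickle.load(open("scene1.pkl","rb"))
a=f["frame"][195:250,375:420];b=g["frame"][172:206,295:340]
cv2.imwrite("pics/lip.png",np.vstack([cv2.resize(a,(450,550),interpolation=cv2.INTER_CUBIC)]))
cv2.imwrite("pics/lip2.png",np.vstack([cv2.resize(b,(675,510),interpolation=cv2.INTER_CUBIC)]))
# station->world
def S(p,o=(.5906,-.2912),yaw=-2.8):
    c,s=np.cos(np.radians(yaw)),np.sin(np.radians(yaw));p=np.atleast_2d(p)/1000.
    return np.c_[o[0]+c*p[:,0]-s*p[:,1],o[1]+s*p[:,0]+c*p[:,1],p[:,2]]
for y in(12,0,-5,-10):
    L=S([(-65,y,206),(-35,y,206),(-65,y,233),(-35,y,233)])
    print(y,"top",((proj(f,L)-[320,145])*5).round(0).tolist(),"scene",((proj(g,L)-[200,160])*4).round(0).tolist())
```

```text
12 top [[354.0, 415.0], [343.0, 353.0], [361.0, 364.0], [350.0, 302.0]] scene [[493.0, 152.0], [435.0, 151.0], [493.0, 103.0], [434.0, 102.0]]
0 top [[387.0, 413.0], [375.0, 351.0], [395.0, 363.0], [383.0, 300.0]] scene [[494.0, 142.0], [436.0, 142.0], [494.0, 94.0], [435.0, 93.0]]
-5 top [[401.0, 413.0], [389.0, 351.0], [410.0, 362.0], [397.0, 300.0]] scene [[494.0, 139.0], [436.0, 138.0], [494.0, 90.0], [435.0, 90.0]]
-10 top [[415.0, 412.0], [402.0, 350.0], [424.0, 362.0], [411.0, 299.0]] scene [[494.0, 135.0], [437.0, 135.0], [494.0, 87.0], [436.0, 86.0]]
```

View pics/lip.png

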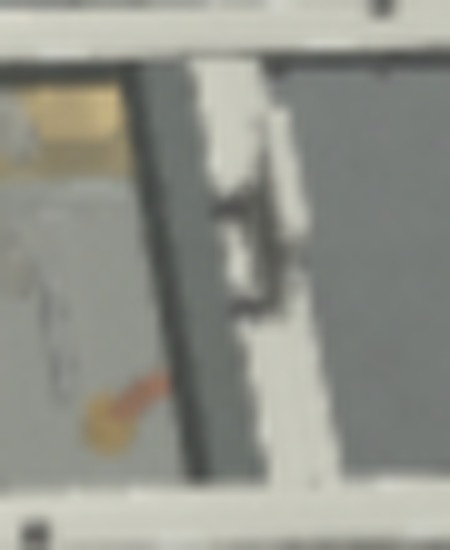

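View pics/lip2.png

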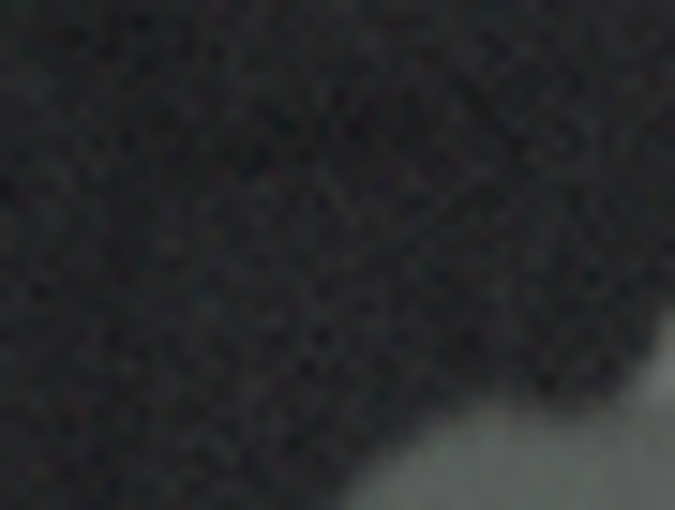

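```bash
cat >> h.py <<'E'
O=(.5906,-.2912);YAW=-2.8;ORI=[180,0,90+YAW]
def S(p,o=O,yaw=YAW):
    c,s=np.cos(np.radians(yaw)),np.sin(np.radians(yaw));x,y,z=np.array(p)/1000.
    return np.array([o[0]+c*x-s*y,o[1]+s*x+c*y,z])
def inv(P):
    c,s=np.cos(np.radians(YAW)),np.sin(np.radians(YAW));d=np.array(P[:2])-O
    return np.array([c*d[0]+s*d[1],-s*d[0]+c*d[1],P[2]])*1000
def T(x,y,ztip): return S((x,y,ztip+22))
def st(msg=""):
    s=ctrl.state();print(msg,"t",round(s["time"],2),"st",inv(s["tcp_pos"]).round(1),"F",s["contact_force"].round(1),"yaw",round(s["ee_rot"][2],1));return s
E
python3 - <<'E'
from h import *
ctrl.reach(T(-50,30,340),ORI);st()
ctrl.movel(T(-50,30,260),0.2);st()
f=ctrl.grab_frame("top");g=ctrl.grab_frame("scene")
crop(f,320,480,145,265,"pics/t2.png",5);crop(g,200,400,130,280,"pics/s2.png",4)
E
```

```text
t 7.05 st [-49.1  31.7 362. ] F [ 0.1  0.2 -1. ] yaw 87.4
 t 7.6 st [-49.4  30.4 282.6] F [ 0.6 -0.6  0.4] yaw 87.2
```

View pics/t2.png

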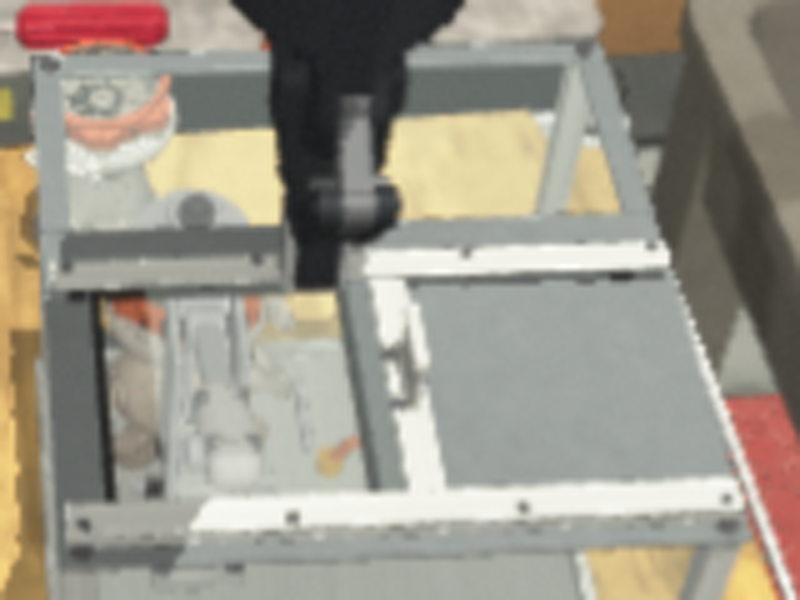

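View pics/s2.png

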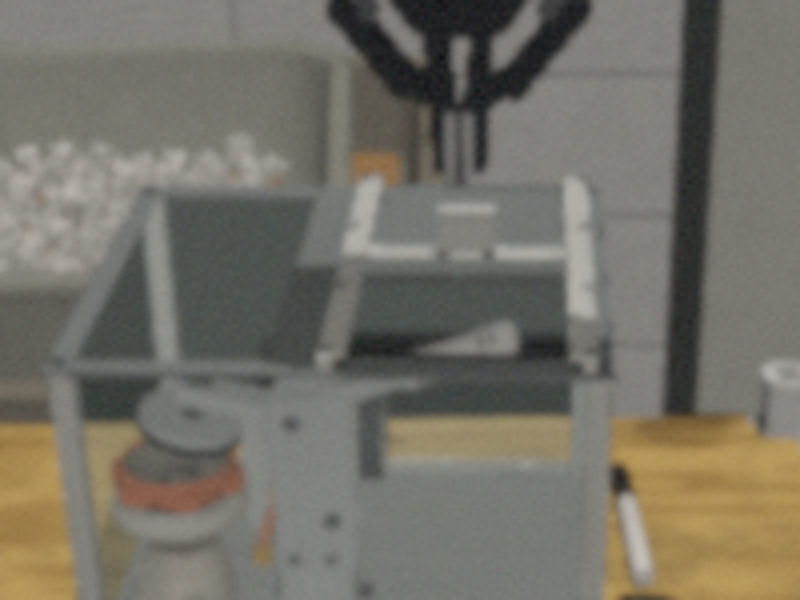

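Run:
```python
from h import *
f=ctrl.grab_frame("top");g=ctrl.grab_frame("scene")
p=[S((-50,30,260)),S((-50,19,260)),S((-50,41,260)),S((-51,55,188)),S((-77,55,197))]
print(((proj(f,p)-[320,145])*5).round(),((proj(g,p)-[200,130])*4).round())
```

```text
[[311. 281.]
 [343. 280.]
 [279. 282.]
 [228. 422.]
 [236. 461.]] [[462. 185.]
 [462. 177.]
 [461. 193.]
 [463. 340.]
 [516. 324.]]
```

Run:
```python
from h import *
ctrl.movel(T(-50,30,215),0.15);s=st("down")
ctrl.movel(T(-50,8,215),0.1);st("near")
ctrl.movel(T(-50,-20,215),0.1);st("push")
f=ctrl.grab_frame("top");g=ctrl.grab_frame("scene")
crop(f,320,480,145,265,"pics/t3.png",5);crop(g,200,400,130,280,"pics/s3.png",4)
```

```text
down t 8.25 st [-49.9  29.9 237.5] F [ 0.3 -0.7 -0.7] yaw 87.2
near t 8.62 st [-50.    7.1 237.7] F [-0.4  0.3 -0.3] yaw 87.1
push t 9.05 st [-50.2 -20.6 236.9] F [-0.3  0.5 -0.5] yaw 87.1
```

View pics/t3.png

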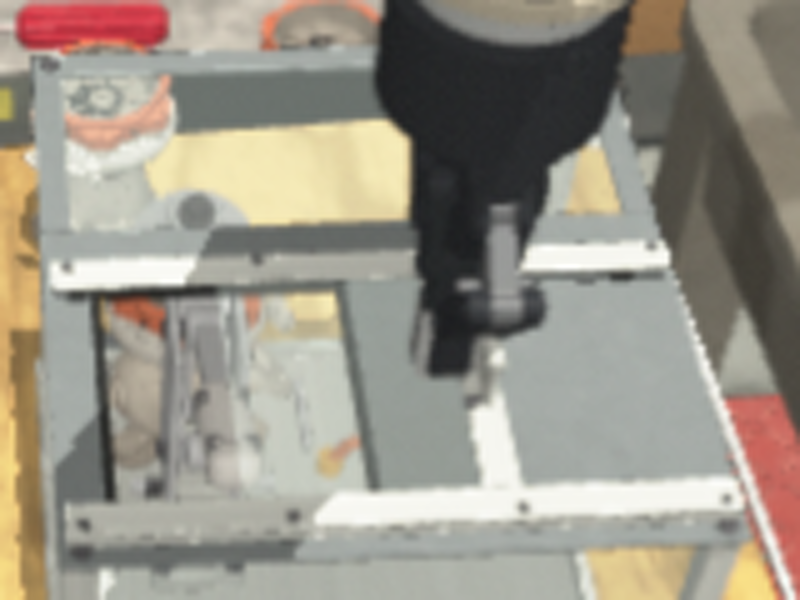

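View pics/s3.png

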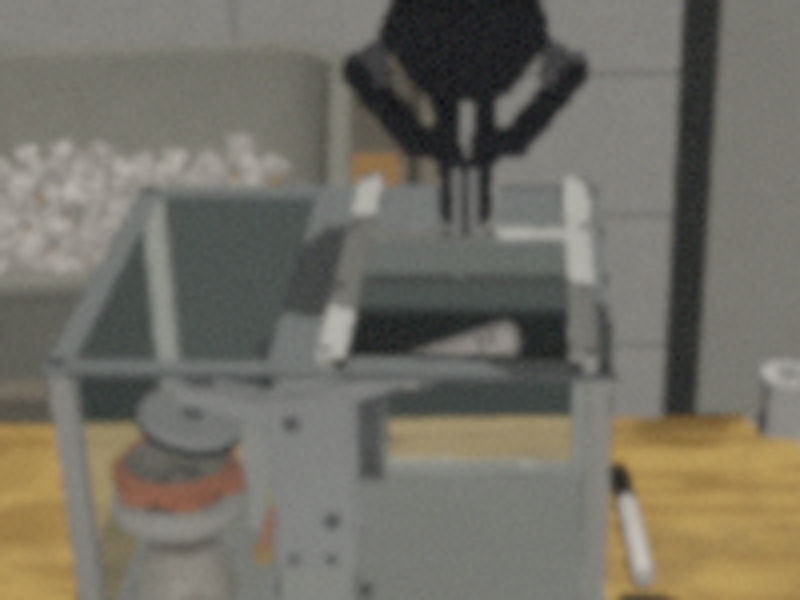

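Run:
```python
from h import *
ctrl.movel(T(-50,-68,215),0.1);s=st("push");q=s["tcp_pos"]
c,sn=np.cos(np.radians(YAW)),np.sin(np.radians(YAW))
for k in range(16):
    y=-68-1.5*(k+1)
    ctrl.movel(T(-50,y,215),0.04);s=ctrl.state()
    F=s["contact_force"];Fy=-sn*F[0]+c*F[1];print(y,inv(s["tcp_pos"])[1].round(1),Fy.round(1))
    if Fy>9: break
f=ctrl.grab_frame("top");g=ctrl.grab_frame("scene");st()
crop(f,320,480,145,265,"pics/t4.png",5);crop(g,200,400,130,280,"pics/s4.png",4)
```

```text
push t 9.78 st [-50.3 -68.6 236.8] F [ 0.7 -0.5  0.6] yaw 87.1
-69.5 -69.2 0.3
-71.0 -71.0 -0.0
-72.5 -72.4 0.1
-74.0 -73.9 2.0
-75.5 -75.0 3.7
-77.0 -75.1 7.8
-78.5 -75.3 11.4
 t 11.63 st [-49.8 -75.3 236.9] F [-1.7 12.   5.5] yaw 87.3
```

View pics/t4.png

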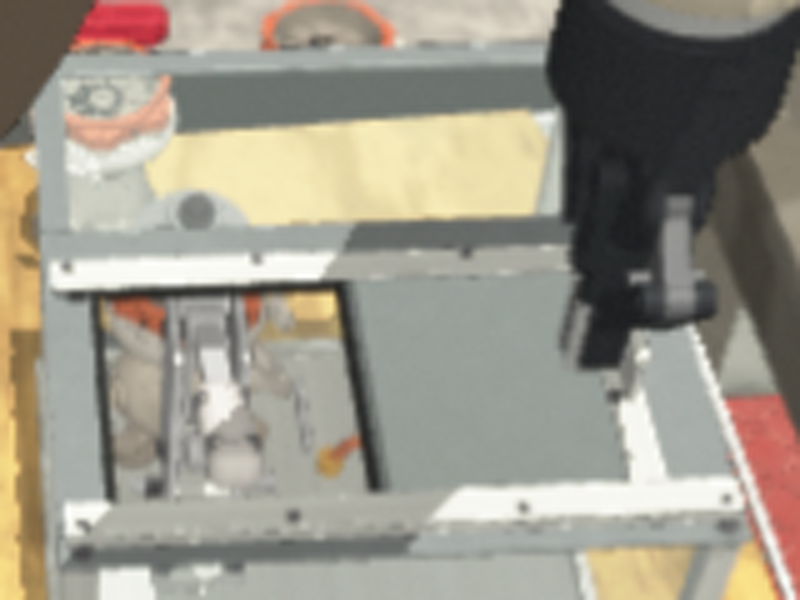

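View pics/s4.png

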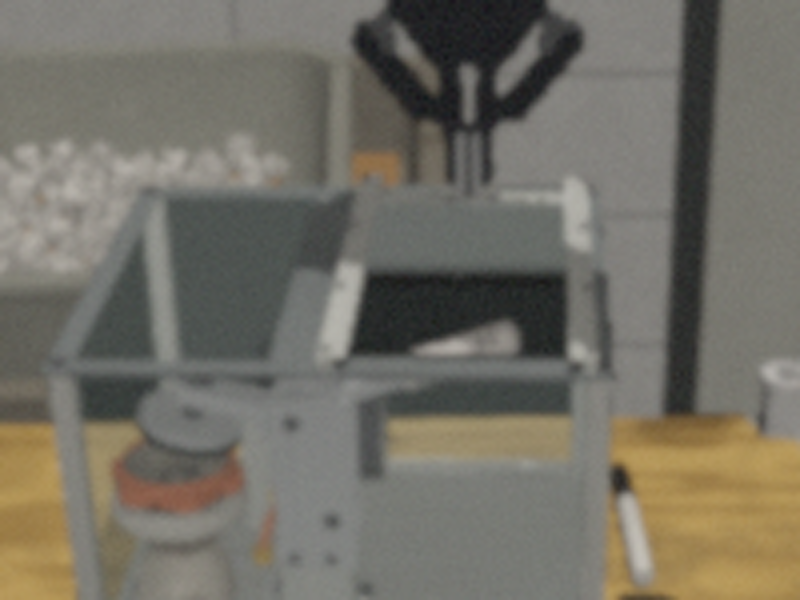

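Run:
```python
from h import *
ctrl.movel(T(-50,-62,216),0.1)
ctrl.movel(T(-50,-55,250),0.2);st()
ctrl.movel(T(-54,55,240),0.25)
ctrl.movel(T(-54,55,205),0.15);st("above grip")
for z in (198,192,186,180,174,170,167,164,162,160,158,156,155,154,153,152,151):
    x=-54-5*(190-min(z,190))/35
    ctrl.movel(T(x,55,z),0.06);s=ctrl.state();F=s["contact_force"]
    print(z,(inv(s["tcp_pos"])-[0,0,22]).round(1),F.round(1))
    if abs(F[2])>22: break
f=ctrl.grab_frame("top");g=ctrl.grab_frame("scene");st()
crop(f,320,480,145,265,"pics/t5.png",5);crop(g,200,400,130,280,"pics/s5.png",4)
```

```text
t 12.28 st [-49.7 -56.  273.2] F [ 1.  -0.2  0.3] yaw 87.2
above grip t 13.25 st [-54.5  53.8 226.6] F [0.5 0.8 0.1] yaw 87.1
198 [-54.   54.8 198.2] [-0.6  0.2  0.6]
192 [-53.9  55.  192. ] [ 0.1  0.4 -0.1]
186 [-54.4  54.9 186. ] [ 1.7 -1.2  1.8]
180 [-55.4  55.  180. ] [ 0.1 -0.3  2.2]
174 [-56.5  55.1 173.8] [ 0.6 -0.2  1.4]
170 [-56.9  55.1 169.8] [0.9 0.2 2. ]
167 [-57.4  55.1 166.8] [-0.2 -0.4  0.7]
164 [-57.9  55.1 163.7] [-0.4 -0.6  1.1]
162 [-58.1  55.  161.8] [-0.4  0.1 -0.1]
160 [-58.4  55.  159.9] [-0.1  0.4 -0. ]
158 [-58.7  55.  157.8] [-0.1  0.  -0.9]
156 [-59.   55.  155.8] [0.6 0.  0.6]
155 [-58.9  54.9 155.3] [-0.5  0.8  3.7]
154 [-58.8  54.9 155.1] [-2.8  2.1  9.4]
153 [-58.8  54.9 155. ] [-4.3  2.  16.6]
152 [-58.8  54.9 154.9] [-6.8  2.8 23.7]
 t 17.37 st [-58.8  54.9 176.9] F [-6.5  2.7 23.6] yaw 87.2
```

View pics/t5.png

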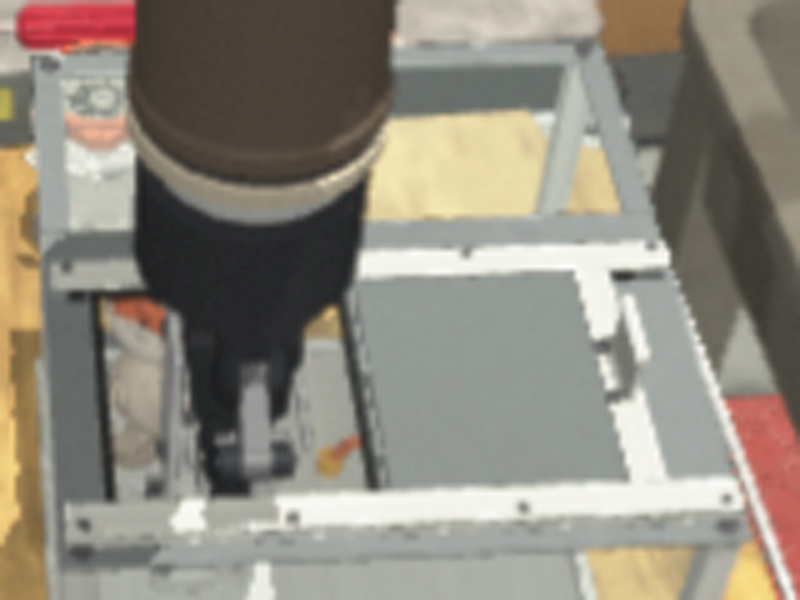

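View pics/s5.png

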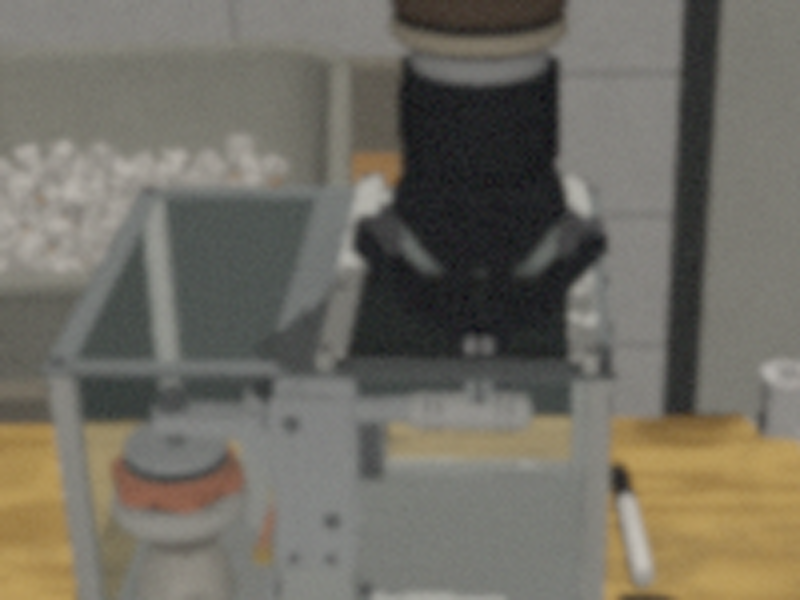

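Run:
```python
from h import *
ctrl.movel(T(-58,55,170),0.1)
ctrl.movel(T(-54,55,260),0.2);st()
ctrl.movel(T(-50,-116,260),0.25);ctrl.wait(0.1)
f=ctrl.grab_frame("top");g=ctrl.grab_frame("scene");st()
crop(f,320,480,145,265,"pics/t6.png",5);crop(g,200,400,130,280,"pics/s6.png",4)
```

```text
t 18.3 st [-54.5  55.3 280.8] F [-0.3 -0.2 -0.6] yaw 87.2
 t 19.33 st [ -49.3 -114.1  282.2] F [ 0.2 -0.6  0. ] yaw 87.3
```

View pics/t6.png

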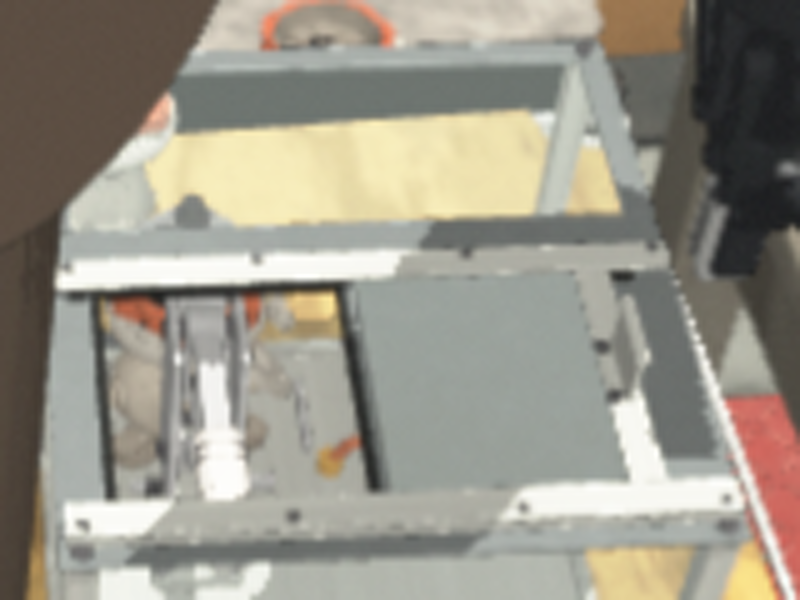

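View pics/s6.png

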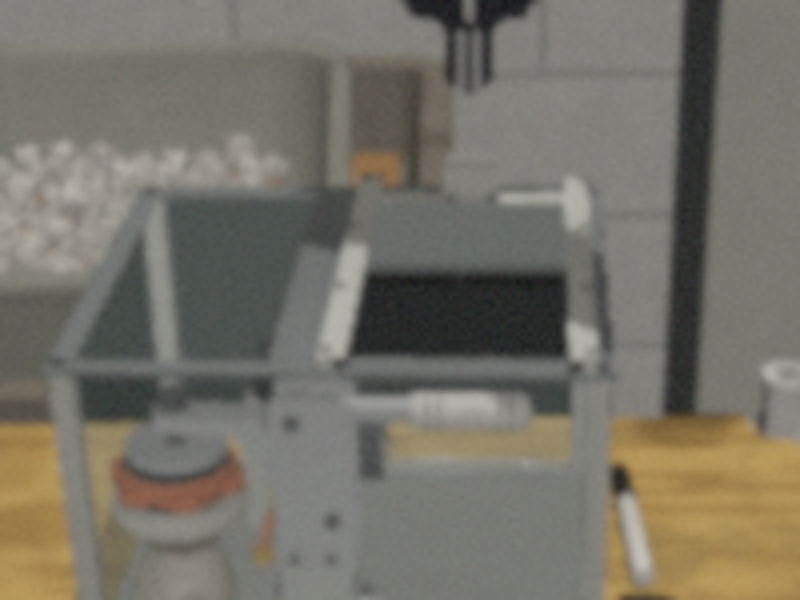

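Run:
```python
from h import *
ctrl.movel(T(-50,-116,216),0.15);st("down")
ctrl.movel(T(-50,-100,215),0.08);st()
ctrl.movel(T(-50,-9,215),0.1);st()
c,sn=np.cos(np.radians(YAW)),np.sin(np.radians(YAW))
for k in range(16):
    y=-9+1.5*(k+1)
    ctrl.movel(T(-50,y,215),0.04);s=ctrl.state()
    F=s["contact_force"];Fy=-sn*F[0]+c*F[1];print(y,inv(s["tcp_pos"])[1].round(1),Fy.round(1))
    if Fy<-12: break
f=ctrl.grab_frame("top");g=ctrl.grab_frame("scene");st()
crop(f,320,480,145,265,"pics/t7.png",5);crop(g,200,400,130,280,"pics/s7.png",4)
```

```text
down t 19.77 st [ -49.9 -115.6  238.1] F [0.1 0.1 0.3] yaw 87.2
 t 20.12 st [-49.4 -99.  237.8] F [ 0.2 -1.   1.6] yaw 87.3
 t 21.18 st [-50.3  -9.2 236.7] F [ 0.  -0.2 -0.1] yaw 87.2
-7.5 -7.7 -0.0
-6.0 -6.2 -1.1
-4.5 -4.5 -1.2
-3.0 -2.8 -0.9
-1.5 -2.5 -6.4
0.0 -2.3 -9.1
1.5 -2.2 -12.0
3.0 -2.1 -15.8
 t 23.28 st [-50.2  -2.1 237.3] F [  2.6 -16.2  -6.1] yaw 87.0
```

View pics/t7.png

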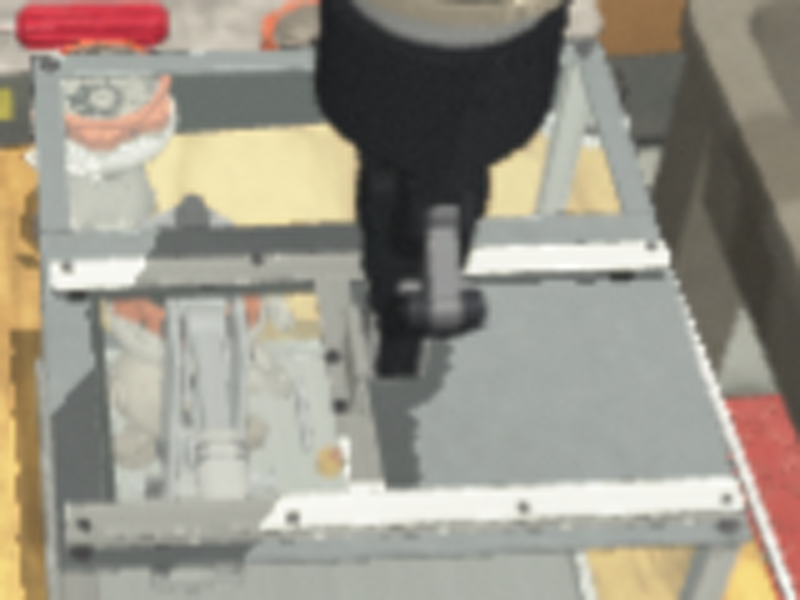

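Stop reached at the expected place (TCP y −2 mm). Back off, rise, and look once more.

Run:
```python
from h import *
ctrl.movel(T(-50,-18,216),0.1)
ctrl.movel(T(-50,-30,330),0.2);ctrl.wait(0.3)
f=ctrl.grab_frame("top");g=ctrl.grab_frame("scene");st()
L=[S((-65,12,206)),S((-35,12,206)),S((-65,12,233)),S((-35,12,233))]
print(((proj(f,L)-[320,145])*5).round().tolist(),((proj(g,L)-[200,130])*4).round().tolist())
crop(f,320,480,145,265,"pics/t8.png",5);crop(g,200,400,130,280,"pics/s8.png",4)
cv2.imwrite("pics/t8full.png",f["frame"])
```

```text
t 24.77 st [-50.1 -29.9 351.5] F [ 0.4  0.4 -0.4] yaw 87.2
[[354.0, 415.0], [343.0, 353.0], [361.0, 364.0], [350.0, 302.0]] [[493.0, 272.0], [435.0, 271.0], [493.0, 223.0], [434.0, 222.0]]
```

View pics/t8.png

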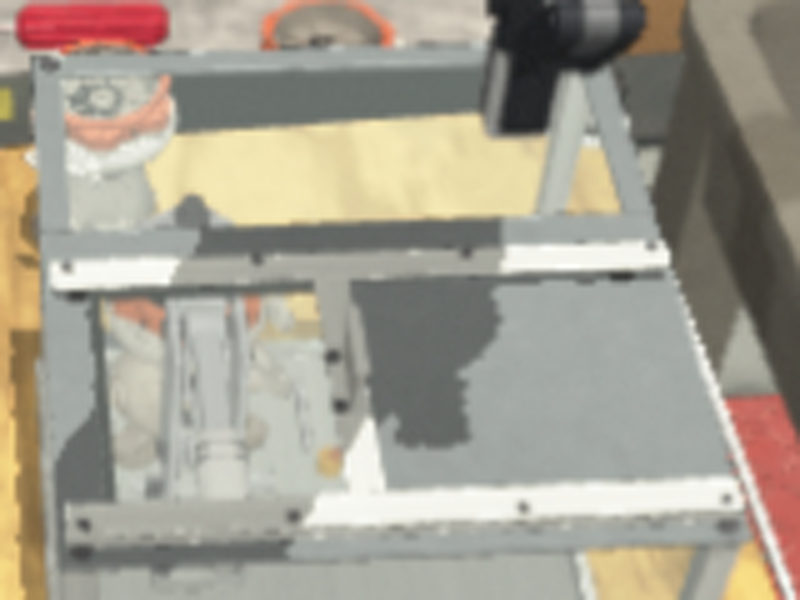

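View pics/s8.png

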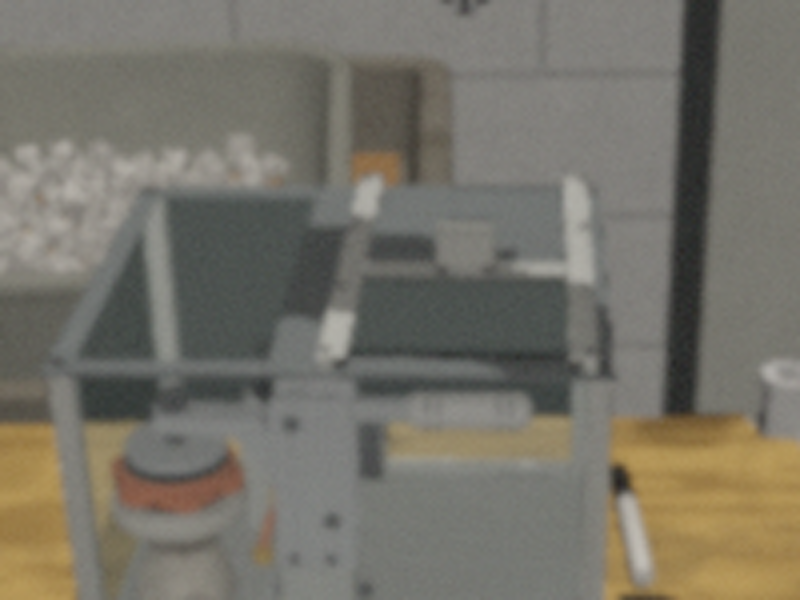

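View pics/t8full.png

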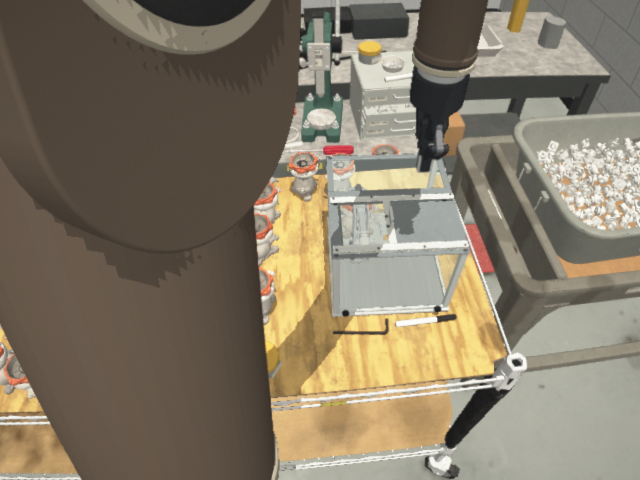

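The lip is at the predicted shut position: scene crop (437–495, 222–271), where 434–493, 222–272 was predicted. The lever is level and the seal is on the valve. The bystanders in view have not moved.

Run:
```python
from h import *
ctrl.job_done();st()
```

```text
the job is handed in; nothing more can be done
the job is handed in; nothing more can be done
```

The valve body is ready for its test and the job was handed in at about 25 s. I pushed the shutter open to its stop, pressed the lever until it snapped over, and pushed the shutter shut to its stop.

- **Shutter open:** the fingers stopped at TCP y −75 mm, where about −74 was expected, with the push rising to about 12 N.
- **Lever:** the resistance fell away around z 162–158, which was the snap. It then met its stop at z 155 as specified, and I pressed to 24 N. After I let go, pictures before and after shutting showed the lever level and the seal on the valve body.
- **Shutter shut:** the fingers stopped at y −2 mm as expected, with the push rising to about 16 N. In the last scene-camera picture the lip is where it should be when shut, within about 1 mm.
- **Touching nothing else:** apart from the pushes on the lip and lever, the force readings stayed near zero. The arm finished clear above the station.

- **Disagreement:** at the start the lip measured at about station y −8 mm, not +12. I took the shutter to be about 20 mm ajar, and the shut stop at +12 mm bears that out.
- **Not checked:** in the last top view the arm hid part of the left side, including most of the grease tub, so I could not compare everything there. The arm was never low on that side.

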